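# Set the coarse and fine rate knobs of the blue infusion controller

## Robot

A 6-joint arm with a two-finger parallel gripper is mounted at the origin on a cart in front of the work surface, level with it; the furniture and walls round the work are solid. World frame = base frame: x ahead of the robot, y to its left, z up, the work surface at z = 0. Lengths are in m, angles in rad, forces in N, time in s.
With the tool pointing down it reaches from about 0.375 to 0.9 m from the base axis. Payload 3.1 kg.
Tool frame: the origin (TCP) lies on the centre line of the jaws, within the pads' length; the fingertips stand 22 mm ahead of it and the grasp point (between the pads) lies 3 mm ahead of it; z points along the fingers, y is the line along which they close (so a half turn about z gives the same grasp; the last joint's range is limited). The gripper opens to 85 mm and grips with 20 to 120 N. Pads are 22 mm wide; open, the fingers measure 114 mm over their backs; the gripper's body (76 mm by 85 mm) begins 54 mm behind the grasp point. The pads swing forward as they close: fully open they stand 13 mm farther back than shut.
Start: joints at [-1.369, 0.527, 1.433, -0, 1.181, -0.178], TCP at [0.232, -0.58, 0.253] pointing down, gripper open.
Joint ranges: [-3.08, 3.08], [-0.75, 2.2], [0.22, 2.44], [-1.43, 4.57], [0, 2.65], [-2.85, 2.85]. Speed limits (rad/s): [2.79, 2.79, 3.14, 3.14, 3.14, 3.14].

## Interface

Orientations are given as a unit quaternion [x, y, z, w].
In Python, from station import manip, cams, telemetry gives the robot as it stands (manip), with the cameras (cams) and the readings (telemetry).
- The arm moves only by the tool inch_along, called after "Emit:" as a command line: name --argument value ..., lists and objects as JSON in quotes. Schema: {"type":"object","properties":{"motion":{"type":"array","items":{"type":"array","items":{"type":"array","items":{"type":"number"},"minItems":5,"maxItems":5},"minItems":1,"maxItems":20},"minItems":1,"maxItems":1},"grip_n":{"type":"number"},"only":{"type":"string"},"quiet":{"type":"boolean"},"lines":{"type":"string"}},"required":["motion"],"additionalProperties":false}. motion is a list that holds a single list of rows (three levels of brackets), with 1 to 20 rows, each of 5 numbers: dx, dy, dz in normalised numbers (1 is 1 m), then a turn about the tool's z in normalised numbers (1 is 2 rad), then the opening from 0.0 (shut) to 1.0 (fully open); each row is the pose to reach, as a shift and turn from the pose commanded when the call began, along the tool's axes at that moment; what a row does not reach only later rows make up. A row lasts 1/10 s, in which the tool goes at most 0.05 m and 0.15 rad, less where a joint would pass 70% of its speed; a pose out of reach is approached as far as the arm can. The fingers move at their own pace and stop on an object; grip_n is the grip in N (left out, the last holds). Time passes only in rows, so rows that do not move let the fingers close. The tool returns the time, the measured TCP pose, the force, the opening and the grip force at its end. only (a regular expression) keeps the lines of the reply that match it, lines (a string "A,B") keeps lines A to B, and quiet returns only ok. No shift or turn number may pass 1 either way. Input that does not fit is refused with a message, and nothing moves.
- telemetry.sense(): the state, without advancing time (a new reading comes with each control period).
- cams.snapshot(name): name is "scene" or "top" or "wrist"; returns a dict with "pixels" (384x512x3 uint8, red, green, blue), "range_z" (384x512 float32, m along the optical axis (not along the pixel's ray), 0 where there is no reading), "fov_y" (degrees; the focal length in pixels is half the picture's height over the tangent of half this angle, whatever the lens; pixels are square), "cx", "cy" (the principal point, pixels), "R" (3x3) and "t" (3): a world point X has camera coordinates R X + t; the wrist camera has in their place "hand_eye" (4x4, takes a point from camera to tool coordinates, whose origin is the TCP and whose axes are the flange's). Camera axes: x right, y down, z forward; pixel columns grow to the right and rows downward; lengths in m; the calibration is good to about 2 mm. A picture is of the moment at which its call begins: read the wrist's pose just before it.
- manip.sign_off(): hands the job in; it is judged then, once.
The state is a dict: "t": time; "q": joint angles; "qd": joint speeds; "tau": joint torques, N m; "tcp_pos": TCP position; "tool_rot": TCP orientation; "force": force on the tool from outside, world axes, zero at the start; "ft_torque": the same for the moment, N m; "finger_gap": opening from 0.0 (shut) to 1.0 (fully open); "gripper_force": force on a finger pad.
Only numpy, scipy, OpenCV 4.12 (cv2) and the standard library are available. Lean on these libraries where they do the work, as an engineer would, in place of code of your own. Each camera call takes 0.05 s, during which the arm holds its last target. There are 200 camera calls.

## Task

Set the rate on the blue infusion controller: first turn its large outer (coarse) knob until the white line on it points at the green mark on the panel, and only then turn the small inner (fine) knob on top of it until its red line points at the same green mark, leaving the coarse knob where you set it. Do not touch the white controller next to it, and let go of the knobs at the end.

Things in the scene. Friction and masses are not known exactly. Their poses are not given: they have to be found in the camera images.
- blue_unit_axis (a point): Point on the common vertical axis of both knobs of the blue controller, at panel height (45 mm above the desk). The controller is a fixed blue box 145 x 110 x 45 mm; the knobs stand at the middle of its top. z up; -x points from the axis to the green mark, a flat strip on the grey panel 31 to 57 mm out, on the side facing the robot (yaw varies by 0.5 rad either way).
- blue_unit_coarse (a joint): Large outer knob, blue controller: black, ribbed, round, 52 mm across, side 47 to 75 mm above the desk. White line on top and side. Joint: angle (rad) of its white line from the green mark; 0 on it, + = counter-clockwise of it from above. Starts 0.7 to 1.35 rad counter-clockwise of it. Light friction (0.05 N m), stays where left, independent of the other knob.
- blue_unit_fine (a joint): Small inner knob, blue controller: aluminium, ribbed, round, 24 mm across, above the coarse knob, side 81 to 105 mm above the desk (6 mm gap below it). Red line on top and side. Joint: angle (rad) of its red line from the green mark; 0 on it, + = counter-clockwise of it from above. Starts 0.7 to 1.35 rad clockwise of it. Light friction (0.02 N m), stays where left, independent of the other knob.
- white_unit: The other controller, not to be touched: same box and knobs (145 x 110 mm, knobs up to 105 mm high) but a white housing. Origin at the centre of its underside, on the desk. Beside the blue one, at least 200 mm between centres; which one is on the left varies.

How it is judged:
On the way, in this order (a step that is already met when the one before it is completed fails the run):
1. the coarse knob's white line is brought to the green mark (within 12 degrees) while the fine knob is not yet set (value of joint blue_unit_coarse between -0.21 and 0.21 rad and value of joint blue_unit_fine below -0.35 rad), for 0.2 s.
2. the fine knob's red line is brought to the green mark (within 12 degrees), the coarse line still on it (value of joint blue_unit_fine between -0.21 and 0.21 rad and value of joint blue_unit_coarse between -0.21 and 0.21 rad), for 0.2 s.
At the end, for the whole second after the job is handed in: On the blue controller both the coarse knob's white line and the fine knob's red line point at the green mark within 12 degrees (0.21 rad), and both knobs are at rest (all of step 2 and velocity of joint blue_unit_coarse between -0.05 and 0.05 rad/s and velocity of joint blue_unit_fine between -0.05 and 0.05 rad/s); the robot touches nothing.
It fails at once if the white controller is touched (more than 1 N) (contact force between any of the fingers, the arm and white_unit above 1 N).
It also fails if it takes over 40 s, if anything falls off the work surface, if the arm or the gripper's body presses on something with over 40 N, if the wrist force passes 120 N, or if a joint passes its speed limit or range.

## Working session

There is one attempt and no reset: what is moved stays moved. The work goes in short steps, Python scripts to look and compute and a tool call to move; the robot and the scene stay as the last step left them, time stands still between calls to the robot, and variables do not carry over. Pictures are saved under pics/ and viewed, at most 10 in all, crops included, and the job is handed in when it is done.

```bash
ls; mkdir -p pics
```

Create h.py:
```python
import numpy as np, cv2
from station import manip, cams, telemetry
def snap(n):
    s=telemetry.sense(); d=cams.snapshot(n); h,w=d["range_z"].shape
    f=h/2/np.tan(np.radians(d["fov_y"])/2)
    v,u=np.mgrid[:h,:w]; z=d["range_z"]
    P=np.stack([(u-d["cx"])/f*z,(v-d["cy"])/f*z,z],-1)
    if "R" in d: W=(P-np.array(d["t"]))@np.array(d["R"])
    else:
        from scipy.spatial.transform import Rotation as Ro
        H=np.array(d["hand_eye"]); T=P@H[:3,:3].T+H[:3,3]
        q=np.array(s["tool_rot"]); R=Ro.from_quat(q).as_matrix() if q.size==4 else q
        W=T@R.T+np.array(s["tcp_pos"])
    W[z==0]=np.nan
    return d["pixels"],W,s
def save(n,im): cv2.imwrite("pics/"+n,im[:,:,::-1])
```

Run:
```python
from h import *
a,W,s=snap("scene"); b,Wt,s=snap("top"); print(s)
save("a.png",np.vstack([a,b])[:, :] if 0 else cv2.resize(np.hstack([a,b]),(800,300)))
save("top.png",b)
for n,i,w in(("top",b,Wt),):
    hsv=cv2.cvtColor(i,cv2.COLOR_RGB2HSV)
    for c,lo,hi in(("blue",(95,100,40),(130,255,255)),("green",(45,100,40),(85,255,255)),("red",(0,150,60),(6,255,255))):
        m=(cv2.inRange(hsv,lo,hi)>0)&np.isfinite(w[...,0])
        if m.sum(): print(n,c,m.sum(),np.median(w[m],0),np.argwhere(m).mean(0))
```

```text
pics
station.py
{'t': 0.05, 'q': array([-1.36949915e+00,  5.28452480e-01,  1.43391610e+00,  5.69056505e-07,
        1.18139872e+00, -1.78488818e-01]), 'qd': array([-0.00219186,  0.00060026, -0.00179917,  0.00033263, -0.00082563,
        0.00040534]), 'tau': array([ 5.13482428e-04, -4.43689227e+01, -1.78781283e+01, -1.89172310e-04,
        3.83848819e-03,  9.90898627e-06]), 'tcp_pos': array([ 0.23159781, -0.57977878,  0.25233759]), 'tool_rot': array([ 9.82023878e-01,  1.88753597e-01, -1.21366727e-05, -1.08725616e-03]), 'force': array([0.32932816, 0.37404923, 0.61734585]), 'ft_torque': array([ 0.01503864, -0.02118393, -0.02140681]), 'gripper_force': 0.0, 'finger_gap': 0.9985125442394479}
top blue 2793 [0.88337564 0.00103465 0.08755194] [ 80.49874687 228.42785535]
top green 70 [0.45126855 0.16436236 0.0455331 ] [246.04285714 237.08571429]
top red 32 [0.41249529 0.36123985 0.01882291] [261.46875 131.375  ]
```

View pics/top.png

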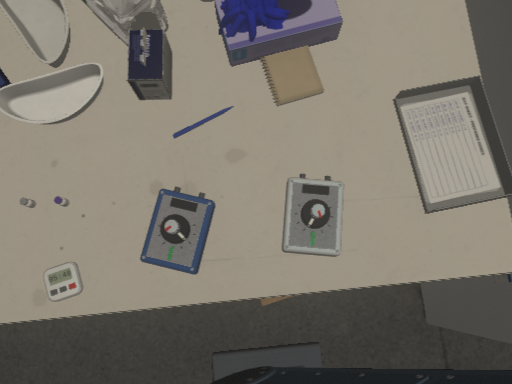

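View pics/a.png

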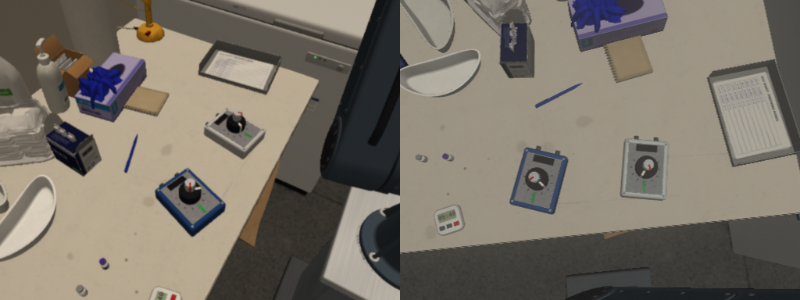

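The top view shows the blue unit at about (178,231) with its green strip at (171,253). The white unit is at about (313,216), to its right. Next I measure the blue unit.

Run:
```python
from h import *
b,W,s=snap("top")
hsv=cv2.cvtColor(b,cv2.COLOR_RGB2HSV)
m0=np.zeros(b.shape[:2],bool); m0[185:278,135:220]=1
z=W[...,2]
for n,lo,hi in(("box",.03,.06),("coarse",.068,.082),("fine",.095,.112)):
    m=m0&(z>lo)&(z<hi); p=W[m]; r=cv2.minAreaRect(p[:,:2].astype(np.float32)); print(n,m.sum(),np.median(p[:,2]),r)
    print(cv2.minEnclosingCircle(p[:,:2].astype(np.float32)))
m=m0&(cv2.inRange(hsv,(45,100,40),(85,255,255))>0); p=W[m]; print("green",m.sum(),p.mean(0)); print(cv2.fitLine(p[:,:2].astype(np.float32),2,0,.01,.01).T)
m=m0&((cv2.inRange(hsv,(0,110,60),(8,255,255))|cv2.inRange(hsv,(172,110,60),(180,255,255)))>0); p=W[m]; print("red",p.round(4))
m=m0&(z>.068)&(z<.085)&(hsv[...,2]>130); print("white",W[m].round(4))
w=np.zeros_like(m0); w[170:262,275:350]=1
m=w&(z>.03)&(z<.06);print("white box",cv2.minAreaRect(W[m][:,:2].astype(np.float32)))
save("crop.png",cv2.resize(b[185:278,135:220],None,fx=6,fy=6,interpolation=2))
```

```text
box 3689 0.04386374018329615 ((0.49423760175704956, 0.15277493000030518), (0.11066538840532303, 0.14668008685112), 71.11080169677734)
((0.4930137097835541, 0.1525004357099533), 0.08759163320064545)
coarse 463 0.07461616394957549 ((0.49326226115226746, 0.15235233306884766), (0.05181080847978592, 0.05114314705133438), 58.8258056640625)
((0.4929158687591553, 0.15279749035835266), 0.027135564014315605)
fine 163 0.10445524492722184 ((0.49315643310546875, 0.15294885635375977), (0.025011297315359116, 0.023714516311883926), 59.16141891479492)
((0.493053138256073, 0.15339428186416626), 0.013023126870393753)
green 37 [nan nan nan]
[[nan nan nan nan]]
red [[0.4936 0.1571 0.1045]
 [0.4934 0.1553 0.1045]
 [0.492  0.1605 0.1054]
 [0.4924 0.1595 0.1014]
 [0.4916 0.1569 0.1059]
 [0.4915 0.1553 0.1053]
 [0.4901 0.162  0.1076]
 [0.4902 0.1605 0.1059]
 [0.4898 0.1586 0.1072]
 [0.4899 0.1571 0.1057]
 [0.4931 0.1717 0.0749]
 [0.493  0.1699 0.0747]
 [0.4887 0.1626 0.105 ]
 [0.4884 0.1606 0.1063]
 [0.4882 0.1589 0.106 ]
 [0.4876 0.1651 0.1012]
 [0.487  0.1628 0.1043]]
white [[0.4838 0.1473 0.0712]
 [0.4826 0.1442 0.0794]
 [0.4827 0.1428 0.0767]
 [0.4815 0.1468 0.0751]
 [0.4811 0.1447 0.0766]
 [0.4811 0.1431 0.0755]
 [0.4809 0.1413 0.0752]
 [0.4796 0.1452 0.0744]
 [0.4795 0.1435 0.0736]
 [0.4792 0.1415 0.0749]
 [0.4789 0.1396 0.0753]
 [0.4777 0.1437 0.0733]
 [0.4776 0.1419 0.073 ]
 [0.477  0.1396 0.0765]
 [0.477  0.138  0.0748]
 [0.4756 0.1419 0.0738]
 [0.4754 0.14   0.0747]
 [0.4752 0.1382 0.0745]]
white box ((0.49605172872543335, -0.1089518666267395), (0.11037784069776535, 0.14514164626598358), 79.42431640625)
```

View pics/crop.png

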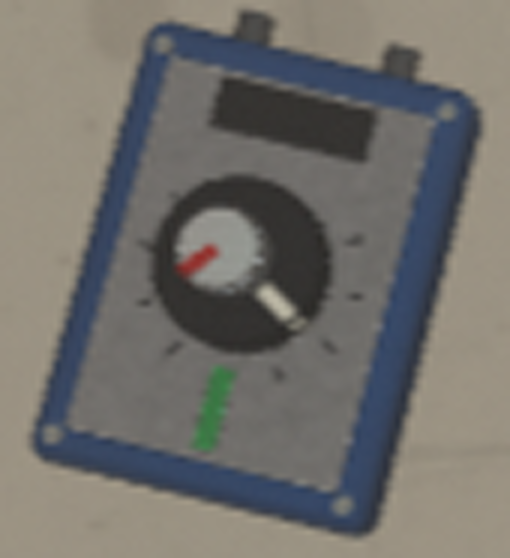

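Measured values (all match the stated sizes):
- **Axis:** about (0.493, 0.153).
- **Green direction:** about 161°.
- **White line:** about 217°, so +0.97 rad from the mark.
- **Red line:** about 119°, so −0.74 rad from the mark.

Now I move above the unit.

The rows are not in the units I measure in: turns go in shares of 2 rad. I convert before sending: -1.79 rad is -0.895.

Emit:
inch_along --motion '[[[0.353, -0.268, 0, -0.895, 1], [0.353, -0.268, 0, -0.895, 1], [0.353, -0.268, 0, -0.895, 1], [0.353, -0.268, 0, -0.895, 1], [0.353, -0.268, 0, -0.895, 1], [0.353, -0.268, 0, -0.895, 1], [0.353, -0.268, 0, -0.895, 1], [0.353, -0.268, 0, -0.895, 1], [0.353, -0.268, 0, -0.895, 1], [0.514, -0.584, 0, -0.895, 1], [0.514, -0.584, 0, -0.895, 1], [0.514, -0.584, 0, -0.895, 1], [0.514, -0.584, 0, -0.895, 1], [0.514, -0.584, 0, -0.895, 1], [0.514, -0.584, 0, -0.895, 1], [0.514, -0.584, 0, -0.895, 1], [0.514, -0.584, 0, -0.895, 1], [0.514, -0.584, 0, -0.895, 1], [0.514, -0.584, 0, -0.895, 1], [0.514, -0.584, 0, -0.895, 1]]]' --grip_n 30

```text
t: 2.15
tcp_pos: [0.4925, 0.151, 0.2532]
tool_rot: [0.468, 0.884, -0.0, -0.0]
force: [0.0, 0.3, 0.7]
finger_gap: 1.0
gripper_force: 0.0
```

Run:
```python
from h import *
b,W,s=snap("wrist"); print(s["q"],s["tcp_pos"],s["tool_rot"]); save("w1.png",b)
z=W[...,2]
hsv=cv2.cvtColor(b,cv2.COLOR_RGB2HSV); ok=np.isfinite(z)&(np.hypot(W[...,0]-.493,W[...,1]-.153)<.07)
def ang(p,c): return np.degrees(np.arctan2(p[1]-c[1],p[0]-c[0]))%360
for n,lo,hi in(("coarse",.068,.082),("fine",.098,.112)):
    m=ok&(z>lo)&(z<hi)
    if m.sum(): print(n,m.sum(),np.median(W[m],0),cv2.minEnclosingCircle(W[m][:,:2].astype(np.float32)))
for n,m in(("green",cv2.inRange(hsv,(45,100,40),(85,255,255))>0),("red",((hsv[...,0]<8)|(hsv[...,0]>172))&(hsv[...,1]>120)),("white",(z>.07)&(z<.08)&(hsv[...,2]>130)&(hsv[...,1]<80))):
    m=m&ok
    if m.sum(): p=W[m].mean(0); print(n,m.sum(),p,ang(p,(.493,.153)))
```

```text
[ 8.05031081e-02  3.80820678e-01  1.70490835e+00 -3.96572831e-04
  1.05651559e+00 -5.16092166e-01] [0.49253744 0.15100217 0.25316857] [ 4.67979334e-01  8.83739332e-01 -3.20791231e-04 -1.82069422e-04]
coarse 1641 [0.4854696  0.16055902 0.07455769] ((0.49123823642730713, 0.15337781608104706), 0.027003055438399315)
fine 663 [0.49058347 0.15497658 0.10451746] ((0.4913293421268463, 0.15407425165176392), 0.01301609817892313)
green 186 [0.44956567 0.16851065 0.04520383] 160.34805413796968
red 551 [0.4870859 0.1591267 0.2501877] 133.98842846549556
white 73 [0.47758193 0.14131759 0.07499442] 217.1515299005412
```

View pics/w1.png

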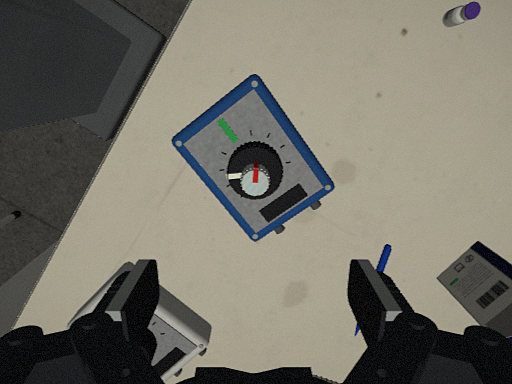

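The wrist view shows the blue unit centred, with the green strip at (228,130), the white line at (234,176) and the red line at (256,172). This gives coarse ≈ +1.02 rad. Next I descend.

Emit:
inch_along --motion '[[[0.001, 0, 0.05, 0, 1], [0.001, 0, 0.1, 0, 1], [0.001, 0, 0.14, 0, 1], [0.001, 0, 0.15, 0, 1], [0.001, 0, 0.15, 0, 1]]]'

```text
t: 2.7
tcp_pos: [0.4915, 0.1523, 0.1023]
tool_rot: [0.468, 0.884, -0.001, -0.001]
force: [0.4, -0.3, 0.6]
finger_gap: 1.0
gripper_force: 0.0
```

Emit:
inch_along --motion '[[[0.001, 0.001, 0.015, 0, 1], [0.001, 0.001, 0.03, 0, 1], [0.001, 0.001, 0.03, 0, 0.85], [0.001, 0.001, 0.03, 0, 0.4], [0.001, 0.001, 0.03, 0, 0.4], [0.001, 0.001, 0.03, 0, 0.4], [0.001, 0.001, 0.03, 0, 0.4], [0.001, 0.001, 0.03, 0, 0.4]]]' --grip_n 25

```text
t: 3.5
tcp_pos: [0.4922, 0.1541, 0.0753]
tool_rot: [0.467, 0.884, -0.0, 0.001]
force: [-2.5, -2.6, 5.7]
finger_gap: 0.6
gripper_force: 25.3
```

To row units: 1 rad is 0.5.

Emit:
inch_along --motion '[[[0, 0, -0.002, 0, 0.4], [0, 0, -0.002, 0.07, 0.4], [0, 0, -0.002, 0.14, 0.4], [0, 0, -0.002, 0.21, 0.4], [0, 0, -0.002, 0.28, 0.4], [0, 0, -0.002, 0.35, 0.4], [0, 0, -0.002, 0.42, 0.4], [0, 0, -0.002, 0.47, 0.4], [0, 0, -0.002, 0.5, 0.4], [0, 0, -0.002, 0.5, 0.4], [0, 0, -0.002, 0.5, 0.4]]]'

```text
t: 4.6
tcp_pos: [0.493, 0.1542, 0.0755]
tool_rot: [0.833, 0.553, 0.0, 0.001]
force: [1.1, -4.9, -6.4]
finger_gap: 0.596
gripper_force: 31.5
```

Turn done. I release, raise and look.

Emit:
inch_along --motion '[[[0, 0, 0, 0, 0.75], [0, 0, 0, 0, 1], [0, 0, 0, 0, 1], [0, 0, -0.03, 0, 1], [0, 0, -0.08, 0, 1], [0, 0, -0.13, 0, 1], [0, 0, -0.16, 0, 1], [0, 0, -0.16, 0, 1], [0, 0, -0.16, 0, 1]]]'

```text
t: 5.5
tcp_pos: [0.4922, 0.155, 0.2361]
tool_rot: [0.834, 0.552, 0.001, 0.0]
force: [-1.4, -0.6, -0.5]
finger_gap: 0.998
gripper_force: 0.0
```

Create m.py:
```python
from h import *
import sys
def ang(p,c): return np.degrees(np.arctan2(p[1]-c[1],p[0]-c[0]))%360
def meas(n):
    b,W,s=snap(n); z=W[...,2]
    hsv=cv2.cvtColor(b,cv2.COLOR_RGB2HSV); r=np.hypot(W[...,0]-.492,W[...,1]-.153); ok=np.isfinite(z)&(r<.07)&(z<.12)
    c={}
    for k,lo,hi in(("coarse",.068,.082),("fine",.098,.112)):
        m=ok&(z>lo)&(z<hi)&(r<.035); c[k]=cv2.minEnclosingCircle(W[m][:,:2].astype(np.float32)); print(n,k,c[k])
    C=np.array(c["coarse"][0]); F=np.array(c["fine"][0])
    for k,m,q in(("green",(z<.06)&(cv2.inRange(hsv,(45,100,40),(85,255,255))>0),C),("red",(z>.098)&((hsv[...,0]<8)|(hsv[...,0]>172))&(hsv[...,1]>120),F),("white",(r>.014)&(z>.07)&(z<.08)&(hsv[...,2]>130)&(hsv[...,1]<80),C)):
        m=m&ok
        if m.sum(): p=W[m].mean(0); print(k,m.sum(),p.round(4),ang(p,q))
    return b,W,s
if __name__=="__main__":
    b,_,s=meas("wrist"); print(s["tcp_pos"],s["tool_rot"],s["q"]); t,_,_=meas("top")
    o=np.hstack([b[60:300,130:370],cv2.resize(t[190:275,135:220],(240,240))]); save(sys.argv[1],cv2.resize(o,(800,400)))
```

```bash
python3 m.py w2.png
```

```text
wrist coarse ((0.4911731779575348, 0.15399427711963654), 0.027124010026454926)
wrist fine ((0.4913458228111267, 0.15449385344982147), 0.012886879965662956)
green 179 [0.45   0.1683 0.0452] 160.77349241831212
red 86 [0.4881 0.1601 0.1046] 119.67913991178092
white 89 [0.4738 0.1585 0.0749] 165.43737311937318
[0.49216177 0.15501391 0.23613188] [8.33631453e-01 5.52320315e-01 8.77827818e-04 3.17371558e-04] [8.81648379e-02 4.04247913e-01 1.72374175e+00 3.29211673e-04
 1.01175712e+00 4.88496121e-01]
top coarse ((0.4933258295059204, 0.15309379994869232), 0.026968732476234436)
top fine ((0.4934006929397583, 0.1536722034215927), 0.012733963318169117)
green 38 [0.4515 0.1686 0.0453] 159.6928732508588
red 14 [0.4904 0.1595 0.1052] 117.00157799732656
white 16 [0.4762 0.1606 0.0753] 156.4836558606948
```

View pics/w2.png

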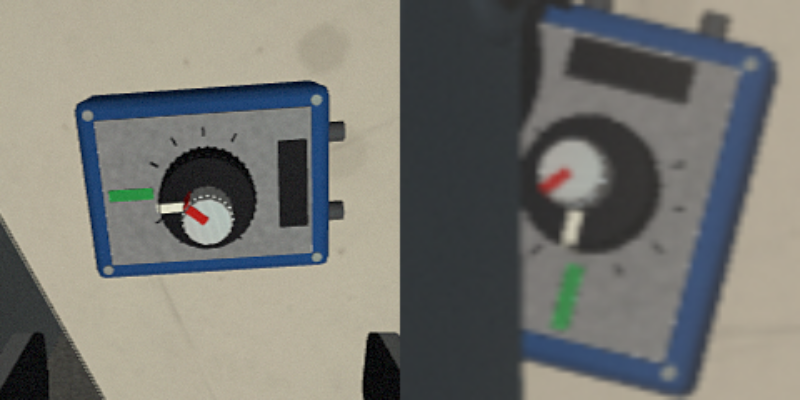

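The left half (wrist) shows the white line lined up with the green strip, and the red line still about 42° clockwise of it. The right half (top) shows the same. Coarse is set to within about 5°, and fine is ≈ −0.73 rad. Next I grip the fine knob.

Emit:
inch_along --motion '[[[-0.001, 0, 0.05, 0, 1], [-0.001, 0, 0.1, 0, 1], [-0.001, 0, 0.12, 0, 1], [-0.001, 0, 0.128, 0, 1], [-0.001, 0, 0.128, 0, 1], [-0.001, 0, 0.128, 0, 0.5], [-0.001, 0, 0.128, 0, 0.1], [-0.001, 0, 0.128, 0, 0.1], [-0.001, 0, 0.128, 0, 0.1], [-0.001, 0, 0.128, 0, 0.1], [-0.001, 0, 0.128, 0, 0.1], [-0.001, 0, 0.128, 0, 0.1]]]' --grip_n 20

```text
t: 6.8
tcp_pos: [0.4929, 0.1537, 0.1083]
tool_rot: [0.834, 0.552, 0.001, 0.001]
force: [-0.2, -0.9, 6.7]
finger_gap: 0.268
gripper_force: 21.4
```

To row units: -0.73 rad is -0.365.

Emit:
inch_along --motion '[[[0, 0, 0, -0.07, 0.1], [0, 0, 0, -0.14, 0.1], [0, 0, 0, -0.21, 0.1], [0, 0, 0, -0.28, 0.1], [0, 0, 0, -0.34, 0.1], [0, 0, 0, -0.365, 0.1], [0, 0, 0, -0.365, 0.1], [0, 0, 0, -0.365, 0.1], [0, 0, 0, -0.365, 0.1]]]'

```text
t: 7.7
tcp_pos: [0.4925, 0.1538, 0.1083]
tool_rot: [0.582, 0.813, 0.001, 0.001]
force: [-0.1, -2.0, 6.4]
finger_gap: 0.271
gripper_force: 21.4
```

Emit:
inch_along --motion '[[[0, 0, 0, 0, 0.4], [0, 0, 0, 0, 0.8], [0, 0, 0, 0, 1], [0, 0, 0, 0, 1], [0, 0, -0.04, 0, 1], [0, 0, -0.08, 0, 1], [0, 0, -0.12, 0, 1], [0, 0, -0.13, 0, 1], [0, 0, -0.13, 0, 1]]]'

```text
t: 8.6
tcp_pos: [0.4928, 0.154, 0.239]
tool_rot: [0.582, 0.813, 0.001, 0.002]
force: [-0.7, 0.7, -0.8]
finger_gap: 1.0
gripper_force: 0.0
```

```bash
python3 m.py w3.png
```

```text
wrist coarse ((0.49111878871917725, 0.15363004803657532), 0.0270740557461977)
wrist fine ((0.4912421405315399, 0.1537277102470398), 0.01320098526775837)
green 192 [0.4497 0.1685 0.0451] 160.24118878366642
red 85 [0.4848 0.156  0.1046] 160.3673528920258
white 86 [0.4739 0.1594 0.075 ] 161.45871567307518
[0.49283172 0.1539557  0.23895076] [0.5816944  0.8134046  0.00139275 0.00162758] [ 8.61078363e-02  3.99917958e-01  1.72140632e+00  4.46520312e-06
  1.01598409e+00 -2.43067101e-01]
top coarse ((0.49324971437454224, 0.15255632996559143), 0.0265421811491251)
top fine ((0.493495374917984, 0.1530565470457077), 0.013151652179658413)
red 9 [0.4879 0.156  0.1047] 152.16195438891927
white 7 [0.482  0.1598 0.075 ] 147.09413768507937
```

View pics/w3.png

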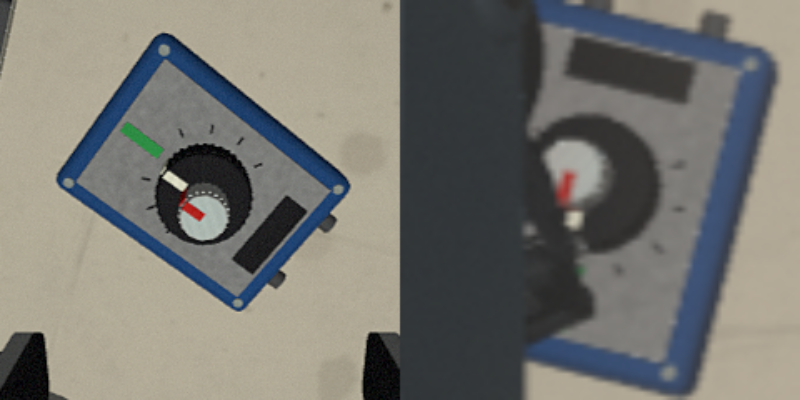

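The wrist view shows the red, white and green lines collinear: 160.4°, 161.5° and 160.2°. The top view is partly blocked by the arm. The gripper is clear of everything, so I hand the job in.

```bash
python3 -c "
from station import manip, cams, telemetry
print(manip.sign_off())"
```

```text
the job is handed in; nothing more can be done
None
```

I set the blue controller's coarse knob and then its fine knob to the green mark. The final wrist-camera measurement puts both lines within about 2° of it. The knobs are released, I never moved near the white controller, and the job was handed in at about 9 s; sign-off returned no verdict.

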